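# Let the blue spool out of the lever-gated spool rack

### The arm

A 6-joint arm with a two-finger parallel gripper is mounted at the origin on the work surface. World frame = base frame: x ahead of the robot, y to its left, z up, the work surface at z = 0. Lengths are in m, angles in rad, forces in N, time in s.
With the tool pointing down it reaches from about 0.375 to 0.925 m from the base axis. Payload 5.7 kg.
Tool frame: the origin (TCP) lies at the very end of the fingers, on their centre line; the grasp point (between the pads) lies 19 mm behind it (r.hold_point_z is the z of the grasp point in the tool frame, in m); z points along the fingers, x is the direction in which the jaws open and shut, and the axes are right-handed (so a half turn about z gives the same grasp; the last joint's range is limited). The gripper opens to 88 mm and grips with 3 to 60 N. Pads are 20 mm wide; open, the fingers measure 115 mm over their backs; the gripper's body (75 mm by 178 mm) begins 61 mm behind the grasp point.
Start: joints at [-1.343, 0.359, 1.51, -0, 1.272, -0.115], TCP at [0.202, -0.565, 0.223] pointing down, gripper open.
Joint ranges: [-2.97, 2.97], [-1.01, 2.36], [0.21, 2.38], [-0.96, 4.11], [0.2, 2.71], [-2.98, 2.98]. Speed limits (rad/s): [2.39, 2.39, 3.14, 3.14, 3.14, 3.14].

### API

Orientations are given as [roll, pitch, yaw] about the fixed x, y, z axes, in that order (R = Rz(yaw) Ry(pitch) Rx(roll)).
In Python, from rig import r, capture gives the robot as it stands.
- The arm moves only by the tool servo_tool, never from a script. Its argument "series" is a list of rows, each an object of numbers: "grip": the opening, from -1 (shut) to 1 (fully open); "x", "y", "z": the shift along the tool's x, y, z scaled (see below); "ax", "ay", "az": the turn, a rotation vector about the tool's x, y, z scaled (see below). A call has 1 to 5 rows; each row shifts and turns the commanded pose from where the row before left it, along the tool's axes as they then stand; what a row does not reach is not made up. The controller multiplies each number of a shift by 0.05 m and each number of a turn by 10 degrees. A row lasts 1/8 s, in which the tool goes at most 62.5 mm and 10.7 degrees, less where a joint would pass 70% of its speed; a pose out of reach is approached as far as the arm can. A call with a number of a shift or a turn outside -1 to 1 is refused whole. A call with a gripper value outside its range is refused whole. The fingers move at their own pace and stop on an object; "grip_force" is the grip in N (left out, the last holds). Time passes only in rows, so rows that do not move let the fingers close. It gives the time, the measured TCP pose, the force and the opening at its end, in the units of the state.
- r.observe(): the state, without advancing time (a new reading comes with each control period).
- capture(name): name is "side" or "top"; returns a dict with "pixels" (400x640x3 uint8, blue, green, red), "mtx" (3x3 intrinsics, pixels), "world_from_camera" (4x4, takes a point from camera to world coordinates). Camera axes: x right, y down, z forward; pixel columns grow to the right and rows downward; lengths in m; the calibration is good to about 2 mm. A picture is of the moment at which its call begins. There is no depth.
- r.job_done(): hands the job in, once; it reports no verdict.
The state is a dict: "time_s": time; "qpos": joint angles; "joint_velocities": joint speeds; "tau": joint torques, N m; "ee_pos": TCP position; "ee_rot": TCP orientation; "wrist_force": force on the tool from outside, world axes, zero at the start; "moment": the same for the moment, N m; "width": opening from 0.0 (shut) to 1.0 (fully open).
Only numpy, scipy, OpenCV 4.12 (cv2) and the standard library are available. Lean on these libraries where they do the work, as an engineer would, in place of code of your own. Each camera call takes 0.05 s, during which the arm holds its last target.

### The job

Serve the blue spool from the rack: with the fingertips, press down the yellow pad at the long end of the lever beside the blue spool's chute, so that the short end raises that chute's heavy steel gate, and keep it down until the spool has rolled out under the gate to the foot of the chute. Then let the lever come back up so that the gate is shut again. Leave the red spool behind its gate, do not touch either of the two spools with the robot, and leave everything else on the table where it stands.

Things in the scene. Friction and masses are not known exactly. Their poses are not given: they have to be found in the camera images.
- rack: Fixed wooden spool rack, 240 mm long (x), 290 mm wide. Origin on the table under its middle; x points down the chutes, away from the robot, z up. Two chutes (middles at y = +52 and -52 mm) fall along +x, surface at height 46 mm - 0.2 x, end lip at x = 170 mm. Each has a hanging steel gate half way. A spool waits at about x = 24 mm, and lies at the foot at about x = 152 mm.
- spool_blue: Loose thread spool with blue thread and pale wooden rims, 44 mm across and 66 mm long, 60 g, lying across one of the two chutes (left or right varies) behind its gate, free to roll down once the gate is raised. Origin at its centre; y is its long axis.
- spool_red: The same spool with red thread, in the other chute. Must stay behind its gate.
- lever_left: Left lever of the rack (at y = +120 mm of the rack), a 12 mm steel bar. Origin on its pivot, at x = -10 mm, height 106 mm of the rack. Its long arm (170 mm) points to the robot (-x) and at rest slopes up to a yellow pad; its short end lies under a brass pin of the left gate (chute at y = +52 mm). Pressed, it turns up to 0.5 rad, to a hard stop.
- lever_right: The same on the right (at y = -120 mm in the rack frame); works the gate of the right chute (y = -52 mm).
- pad_left (a point): Centre of the top face of the left lever's yellow pad (44 x 36 mm, 12 mm thick). At rest 150 mm above the table; it goes almost straight down to 65 mm at the stop. The press takes up to 10 N (part-way, the spool can bear some of the gate's weight). Below about 85 mm the spool can pass; 70 mm is a good height to hold. Let go, the gate's weight brings the lever back up.
- pad_right (a point): The same for the right lever's yellow pad.
- gate_left (a joint): Angle of the left steel gate, an open frame 70 mm wide and 95 mm long with a heavy bottom bar (0.85 kg), hinged at its top at x = 30 mm, height 136 mm of the rack: 0 hanging shut, grows as it swings up and outwards, about 0.9 at the lever's stop. The spool passes beneath from about 0.7.
- gate_right (a joint): The same for the right gate.
- spool_green: Bystander: spool with green thread standing upright, 66 mm tall, 44 mm across, on the table between the two levers' long ends. Origin under its base. Leave it alone.
- darner: Bystander: wooden darning mushroom, 60 mm tall, 48 mm across, close to the rack between the levers. Origin under its base.
- button_jar: Bystander: amber jar with yellow cap, 90 mm tall, left of the rack. Origin under its base.
- bowl: Bystander: white bowl, 120 mm across, 45 mm tall, to the right.
- purple_bin: Bystander: round purple bin, 130 mm across, 160 mm tall, far left.
- tumbler: Bystander: steel drinking bottle, 170 mm tall, 72 mm across, left.
- hoop: Bystander: flat wooden hoop, 170 mm across, 12 mm thick, to the right.
There are look-alikes about, which are no part of the job. Leave any turquoise look-alike of the spool_red alone.

How it is judged:
On the way, in this order (a step that is already met when the one before it is completed fails the run):
1. a gate is being raised by the fingers pressing its lever (((value of joint gate_left above 0.2 rad and contact force between the fingers and lever_left above 0.5 N) or (value of joint gate_right above 0.2 rad and contact force between the fingers and lever_right above 0.5 N))), for 0.05 s.
2. the blue spool has rolled to the foot of its chute (x of spool_blue in the frame of rack above 0.14 m), for 0.2 s.
At the end, for the whole second after the job is handed in: The blue spool rests at the foot of its chute against the end lip (its centre 140 to 165 mm along the rack's x), both gates are shut again (within 0.06 rad) and the red spool is still behind its gate (x of spool_blue in the frame of rack between 0.14 and 0.165 m and y of spool_blue in the frame of rack between -0.07 and 0.07 m and height (world z) of spool_blue below 0.06 m and linear speed of spool_blue below 0.03 m/s and x of spool_red in the frame of rack between -0.05 and 0.04 m and height (world z) of spool_red below 0.085 m and value of joint each of gate_left, gate_right below 0.06 rad); the robot touches nothing.
It fails at once if the robot touches the blue or the red spool (contact force between any of the arm, the fingers and spool_blue above 0.3 N or contact force between any of the arm, the fingers and spool_red above 0.3 N).
It fails at once if a spool of the rack is lifted out (height (world z) of any of spool_blue, spool_red above 0.1 m).
It fails at once if the red spool is let out (x of spool_red in the frame of rack above 0.06 m).
It fails at once if a bystander is moved by more than 20 mm (distance of any of spool_green, darner, button_jar, bowl, purple_bin, tumbler, hoop from where it was at the start of the episode above 0.02 m).
It also fails if it takes over 35 s, if anything falls off the work surface, if the arm or the gripper's body presses on something with over 40 N, if the wrist force passes 120 N, or if a joint passes its speed limit or range.

## Working session

There is one attempt and no reset: what is moved stays moved. The work goes in short steps, Python scripts to look and compute and a tool call to move; the robot and the scene stay as the last step left them, time stands still between calls to the robot, and variables do not carry over. Pictures are saved under pics/ and viewed, and the job is handed in when it is done.

Besides the shell and the picture viewer there is one more tool, called after "Request:" as name([rows], argument=value, ...), one row to a line, values as JSON. servo_tool: Moves the arm, as the interface text tells. Shifts and turns lie within -1 to 1; 1 stands for 0.05 m of shift or 10 degrees of turn. Its arguments: {"type":"object","properties":{"series":{"type":"array","items":{"type":"object","properties":{"grip":{"type":"number"},"x":{"type":"number"},"y":{"type":"number"},"z":{"type":"number"},"ax":{"type":"number"},"ay":{"type":"number"},"az":{"type":"number"}}}},"grip_force":{"type":"number"}},"required":["series"]}

```bash
mkdir -p pics; ls
python3 - <<'E'
from rig import r, capture
import cv2,numpy as np
for n in("side","top"):
    c=capture(n); cv2.imwrite(f"pics/{n}0.png",c["pixels"]); np.savez(f"{n}0.npz",**c); print(n,c["mtx"].round(1).tolist(),c["world_from_camera"].round(3).tolist())
print(r.observe())
E
```

```text
pics
side [[436.4, 0.0, 320.1], [0.0, 436.4, 193.6], [0.0, 0.0, 1.0]] [[0.889, -0.282, 0.36, 0.044], [-0.457, -0.584, 0.671, -0.998], [0.021, -0.761, -0.648, 1.086], [0.0, 0.0, 0.0, 1.0]]
top [[381.5, 0.0, 322.4], [0.0, 381.5, 196.0], [0.0, 0.0, 1.0]] [[-0.017, -0.998, 0.06, 0.516], [-1.0, 0.017, -0.007, -0.002], [0.006, -0.06, -0.998, 1.225], [0.0, 0.0, 0.0, 1.0]]
{'time_s': 0.1, 'qpos': array([-1.34311410e+00,  3.59427751e-01,  1.51131014e+00, -1.57704567e-05,
        1.27248472e+00, -1.15086984e-01]), 'joint_velocities': array([ 0.00066295, -0.00062552, -0.00309378,  0.00024449,  0.00274831,
        0.00017434]), 'tau': array([-2.31400384e-05, -5.16354632e+01, -2.71406901e+01,  6.76836097e-02,
        2.76496547e-02, -3.35788570e-05]), 'ee_pos': array([ 0.20151368, -0.56449896,  0.2219021 ]), 'ee_rot': array([-3.14142045e+00,  1.62091109e-03, -1.22802233e+00]), 'wrist_force': array([-0.40562747,  0.25490294, -0.38204937]), 'moment': array([ 0.01341677, -0.0008729 , -0.00232616]), 'width': 0.9994458645790496}
```

View pics/top0.png

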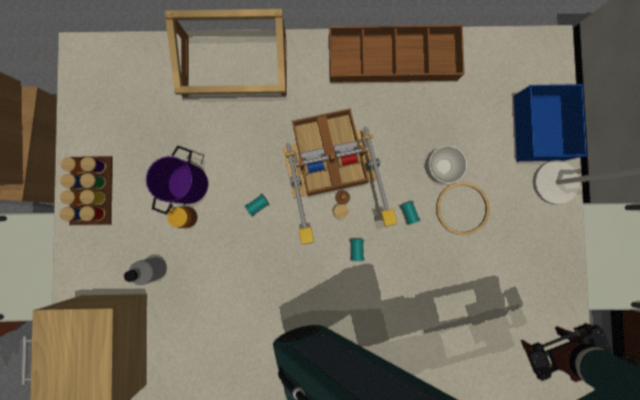

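View pics/side0.png

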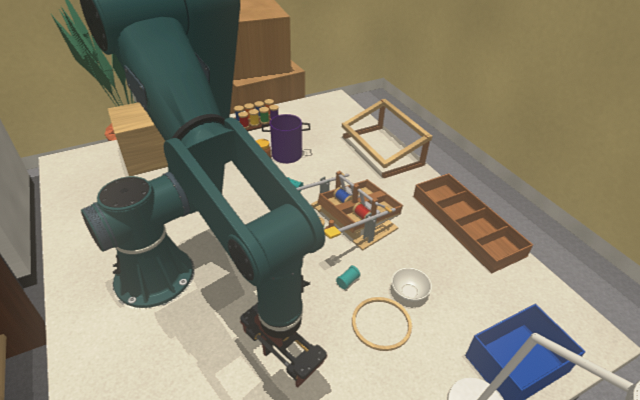

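Top view: the blue spool is in the left chute at about (317,167), with its pad at (306,235). The red spool is on the right at (348,159), with its pad at (389,217). Next I'll measure the pads and the rack's yaw.

```bash
cat > h.py <<'E'
import numpy as np,cv2
def ray(c,u,v,z):
    K=c["mtx"];T=c["world_from_camera"]
    d=T[:3,:3]@np.linalg.solve(K,[u,v,1.]);o=T[:3,3]
    return o+d*(z-o[2])/d[2]
def blobs(c,lo,hi,amin=15):
    h=cv2.cvtColor(c["pixels"],cv2.COLOR_BGR2HSV);m=cv2.inRange(h,lo,hi)
    n,l,s,ce=cv2.connectedComponentsWithStats(m)
    return [(ce[i],s[i]) for i in range(1,n) if s[i][4]>=amin]
E
python3 - <<'E'
from h import *
for n in("top","side"):
    c=np.load(n+"0.npz")
    for nm,lo,hi,z in(("yellow",(20,150,120),(32,255,255),.15),("blue",(105,150,60),(125,255,255),.063),("red",(0,180,80),(6,255,255),.063)):
        for ce,s in blobs(c,lo,hi): print(n,nm,ce.round(1),s,ray(c,*ce,z).round(4))
    im=c["pixels"]
    a=im[100:260,260:440] if n=="top" else im[160:290,270:420]
    cv2.imwrite(f"pics/{n}0z.png",cv2.resize(a,None,fx=4.4 if n=="side" else 3.7,fy=4.4 if n=="side" else 3.7,interpolation=cv2.INTER_CUBIC))
E
```

```text
top yellow [177.3 217.2] [168 208  19  19 281] [0.5276 0.3986 0.15  ]
top yellow [388.6 217.1] [382 210  14  16 167] [ 0.5175 -0.1949  0.15  ]
top yellow [305.8 235.2] [300 228  13  16 163] [0.4709 0.0388 0.15  ]
top blue [550.2 124.6] [ 529   84   58   74 2368] [ 0.7948 -0.719   0.063 ]
top blue [315.1 166.4] [308 162  15  10 108] [0.6766 0.0106 0.063 ]
top red [348.9 159.5] [342 155  15  10 117] [ 0.6963 -0.0934  0.063 ]
side yellow [253.8 119.2] [250 115   9  10  71] [0.5331 0.5085 0.15  ]
side yellow [262.7 143.1] [256 139  13  10  75] [0.5017 0.3294 0.15  ]
side yellow [331.6 231.6] [324 226  17  12 122] [ 0.5138 -0.2013  0.15  ]
side blue [509.6 345.3] [492 327  39  41 703] [ 0.7769 -0.6931  0.063 ]
side blue [534.8 367. ] [ 510  344   59   46 1231] [ 0.789  -0.7652  0.063 ]
```

View pics/top0z.png

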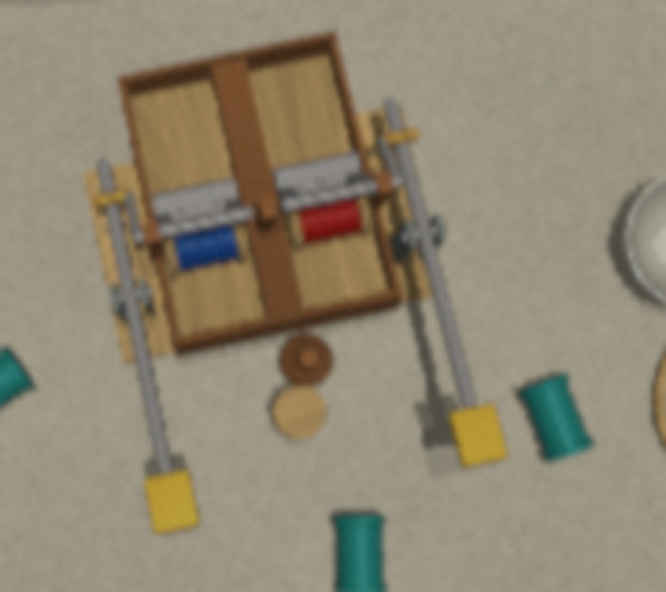

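View pics/side0z.png

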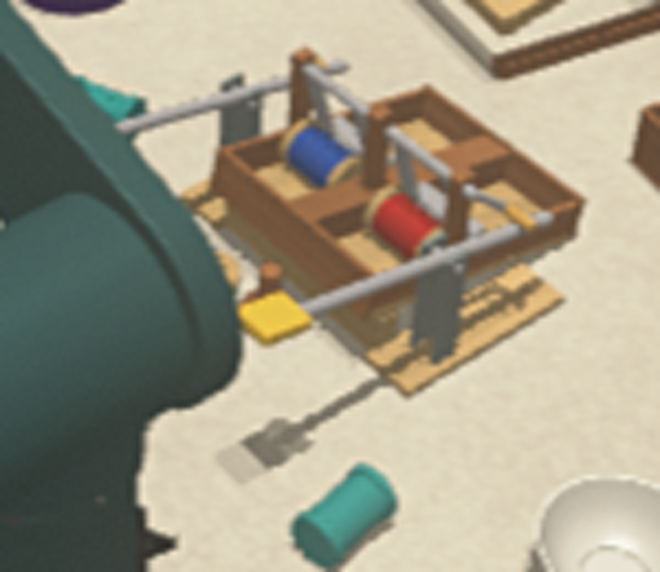

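Request:
servo_tool([
  {"grip": -1,"x": -0.4,"y": -0.4},
  {"grip": -1,"x": -0.8,"y": -0.76},
  {"grip": -1,"x": -0.8,"y": -0.76},
  {"grip": -1,"x": -0.8,"y": -0.76},
  {"grip": -1,"x": -0.8,"y": -0.76},
], grip_force=20)

```text
invalid input at $.series[0]: expected keys grip, x, y, z, ax, ay, az
```

Request:
servo_tool([
  {"grip": -1,"x": -0.8,"y": -0.76},
  {"grip": -1,"x": -0.8,"y": -0.76},
  {"grip": -1,"x": -0.8,"y": -0.76},
  {"grip": -1,"x": -0.8,"y": -0.76},
  {"grip": -1,"x": -0.8,"y": -0.76},
])

```text
invalid input at $.series[0]: expected keys grip, x, y, z, ax, ay, az
```

Request:
servo_tool([
  {"grip": -1,"x": -0.4,"y": -0.4,"z": 0,"ax": 0,"ay": 0,"az": 0},
  {"grip": -1,"x": -0.8,"y": -0.76,"z": 0,"ax": 0,"ay": 0,"az": 0},
  {"grip": -1,"x": -0.8,"y": -0.76,"z": 0,"ax": 0,"ay": 0,"az": 0},
  {"grip": -1,"x": -0.8,"y": -0.76,"z": 0,"ax": 0,"ay": 0,"az": 0},
  {"grip": -1,"x": -0.8,"y": -0.76,"z": 0,"ax": 0,"ay": 0,"az": 0},
], grip_force=20)

```text
time_s: 0.72
ee_pos: [0.3035, -0.3359, 0.2224]
ee_rot: [-3.141, 0.001, -1.229]
wrist_force: [0.6, 0.6, -0.1]
width: 0.471
```

Request:
servo_tool([
  {"grip": -1,"x": -0.75,"y": -0.71,"z": 0,"ax": 0,"ay": 0,"az": 0},
  {"grip": -1,"x": -0.75,"y": -0.71,"z": 0,"ax": 0,"ay": 0,"az": 0},
  {"grip": -1,"x": -0.75,"y": -0.71,"z": 0,"ax": 0,"ay": 0,"az": 0},
  {"grip": -1,"x": -0.75,"y": -0.71,"z": 0,"ax": 0,"ay": 0,"az": 0},
  {"grip": -1,"x": -0.75,"y": -0.71,"z": 0,"ax": 0,"ay": 0,"az": 0},
])

```text
time_s: 1.35
ee_pos: [0.4076, -0.0998, 0.2226]
ee_rot: [-3.142, 0.0, -1.228]
wrist_force: [0.8, -0.6, 0.1]
width: 0.005
```

Request:
servo_tool([
  {"grip": -1,"x": -0.75,"y": -0.71,"z": 0,"ax": 0,"ay": 0,"az": 0},
  {"grip": -1,"x": -0.75,"y": -0.71,"z": 0,"ax": 0,"ay": 0,"az": 0},
  {"grip": -1,"x": -0.7,"y": -0.71,"z": 0,"ax": 0,"ay": 0,"az": 0},
  {"grip": -1,"x": 0,"y": 0,"z": 0,"ax": 0,"ay": 0,"az": 0},
])

```text
time_s: 1.85
ee_pos: [0.4715, 0.0406, 0.2225]
ee_rot: [-3.141, 0.001, -1.224]
wrist_force: [0.1, -0.5, -0.1]
width: 0.006
```

Run:
```python
from rig import r, capture
import cv2,numpy as np
from h import *
for n in("side","top"):
    c=capture(n); np.savez(f"{n}1.npz",**c); 
    im=c["pixels"]; a=im[80:280,200:440]
    cv2.imwrite(f"pics/{n}1.png",cv2.resize(a,None,fx=3,fy=3,interpolation=cv2.INTER_CUBIC))
    for ce,s in blobs(c,(20,150,120),(32,255,255)): print(n,ce,s,ray(c,*ce,.15).round(4))
o=r.observe();print(o["ee_pos"],o["width"],o["qpos"],o["wrist_force"])
```

```text
side [252.94117647 122.        ] [251 120   6   5  17] [0.5223 0.4891 0.15  ]
side [257.48148148 143.66666667] [255 139   6   9  27] [0.4825 0.3341 0.15  ]
side [281.38888889 191.44444444] [279 189   6   5  18] [0.4526 0.036  0.15  ]
side [331.44166667 231.61666667] [324 226  17  12 120] [ 0.5135 -0.2011  0.15  ]
top [177.22996516 217.02439024] [168 208  19  19 287] [0.528  0.3988 0.15  ]
top [388.60119048 217.13690476] [382 210  14  16 168] [ 0.5174 -0.1948  0.15  ]
[0.47005423 0.03804912 0.2222729 ] 0.008867580686654138 [-6.55112600e-02  1.74000427e-01  1.77604442e+00 -4.53341685e-04
  1.19283707e+00  1.16093015e+00] [ 0.06220869 -0.63164239 -0.36556012]
```

View pics/side1.png

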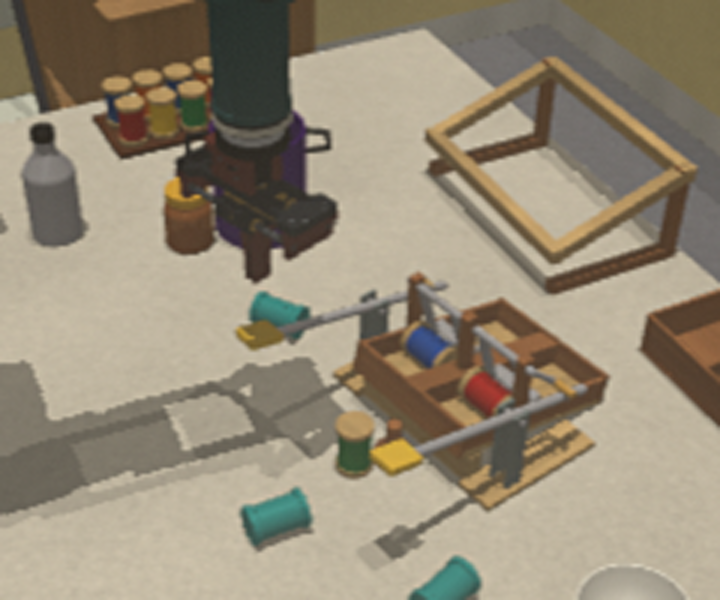

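View pics/top1.png

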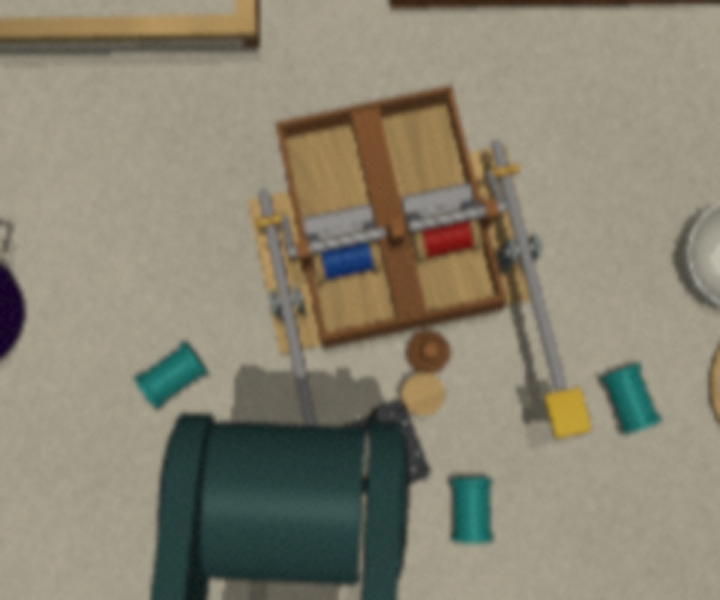

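Side crop: the closed fingertips at (258,278) hang straight above the left pad at (262,333), and the gripper is clear of the green spool. I'll descend now.

Request:
servo_tool([
  {"grip": -1,"x": 0,"y": 0,"z": 0.6,"ax": 0,"ay": 0,"az": 0},
  {"grip": -1,"x": 0,"y": 0,"z": 0.5,"ax": 0,"ay": 0,"az": 0},
  {"grip": -1,"x": 0,"y": 0,"z": 0.3,"ax": 0,"ay": 0,"az": 0},
  {"grip": -1,"x": 0,"y": 0,"z": 0.2,"ax": 0,"ay": 0,"az": 0},
])

```text
time_s: 2.45
ee_pos: [0.469, 0.0365, 0.1421]
ee_rot: [3.139, 0.0, -1.23]
wrist_force: [-1.7, -0.3, 5.1]
width: 0.004
```

Contact at about the expected height, with 5 N upward. I'll press on to 70 mm.

Request:
servo_tool([
  {"grip": -1,"x": 0,"y": 0,"z": 0.3,"ax": 0,"ay": 0,"az": 0},
  {"grip": -1,"x": 0,"y": 0,"z": 0.3,"ax": 0,"ay": 0,"az": 0},
  {"grip": -1,"x": 0,"y": 0,"z": 0.3,"ax": 0,"ay": 0,"az": 0},
  {"grip": -1,"x": 0,"y": 0,"z": 0.3,"ax": 0,"ay": 0,"az": 0},
  {"grip": -1,"x": 0,"y": 0,"z": 0.25,"ax": 0,"ay": 0,"az": 0},
])

```text
time_s: 3.08
ee_pos: [0.4725, 0.0371, 0.0709]
ee_rot: [-3.138, -0.001, -1.23]
wrist_force: [1.3, 1.8, 10.5]
width: 0.006
```

Request:
servo_tool([
  {"grip": -1,"x": 0,"y": 0,"z": 0,"ax": 0,"ay": 0,"az": 0},
  {"grip": -1,"x": 0,"y": 0,"z": 0,"ax": 0,"ay": 0,"az": 0},
  {"grip": -1,"x": 0,"y": 0,"z": 0,"ax": 0,"ay": 0,"az": 0},
  {"grip": -1,"x": 0,"y": 0,"z": 0,"ax": 0,"ay": 0,"az": 0},
  {"grip": -1,"x": 0,"y": 0,"z": 0,"ax": 0,"ay": 0,"az": 0},
])

```text
time_s: 3.7
ee_pos: [0.4718, 0.037, 0.0712]
ee_rot: [-3.139, -0.001, -1.229]
wrist_force: [0.0, 0.3, 6.1]
width: 0.004
```

```bash
cat > look.py <<'E'
import sys
from rig import r, capture
from h import *
k=sys.argv[1]
for n in("side","top"):
    c=capture(n); np.savez(f"{n}{k}.npz",**c); 
    a=c["pixels"][80:280,200:440]
    cv2.imwrite(f"pics/{n}{k}.png",cv2.resize(a,None,fx=3,fy=3,interpolation=cv2.INTER_CUBIC))
    R=np.array([[.981,.196],[-.196,.981]]); 
    for nm,lo,hi in(("blue",(105,150,50),(125,255,255)),("red",(0,180,80),(6,255,255))):
        for ce,s in blobs(c,lo,hi): 
            if 260<ce[0]<400 and ce[1]<240:
                for z in (.063,.04):
                    p=ray(c,*ce,z)[:2]; o=np.array([.471,.039])+R.T@[.18,-.12]
                    print(n,nm,ce.round(1),z,(R@(p-o)).round(3))
o=r.observe();print(o["time_s"],o["ee_pos"],o["wrist_force"])
E
python3 look.py 2
```

```text
top blue [306.  124.7] 0.063 [0.148 0.052]
top blue [306.  124.7] 0.04 [0.154 0.052]
top red [348.9 159.5] 0.063 [ 0.015 -0.054]
top red [348.9 159.5] 0.04 [ 0.018 -0.056]
3.8 [0.47174245 0.03702022 0.07116819] [-0.4434508  -0.17769536  6.34637072]
```

View pics/side2.png

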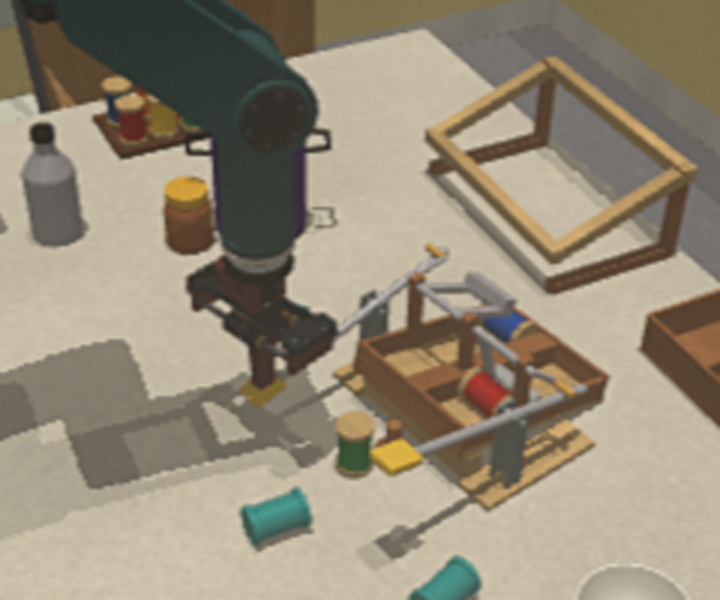

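View pics/top2.png

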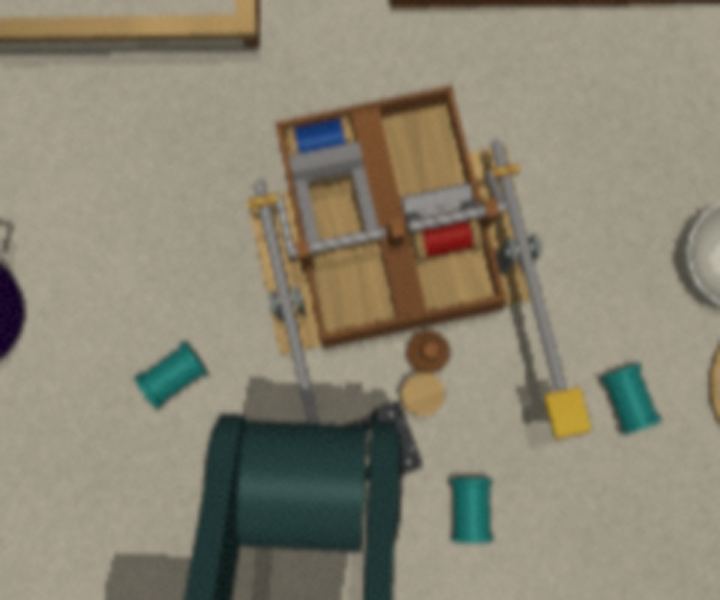

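In the top crop the blue spool is at the foot, at (320,133), with rack x ≈ 0.152. The left gate is swung up and the red spool hasn't moved. I'll let it settle briefly, then raise the lever slowly.

Request:
servo_tool([
  {"grip": -1,"x": 0,"y": 0,"z": 0,"ax": 0,"ay": 0,"az": 0},
  {"grip": -1,"x": 0,"y": 0,"z": 0,"ax": 0,"ay": 0,"az": 0},
  {"grip": -1,"x": 0,"y": 0,"z": 0,"ax": 0,"ay": 0,"az": 0},
  {"grip": -1,"x": 0,"y": 0,"z": -0.15,"ax": 0,"ay": 0,"az": 0},
  {"grip": -1,"x": 0,"y": 0,"z": -0.15,"ax": 0,"ay": 0,"az": 0},
])

```text
time_s: 4.42
ee_pos: [0.4696, 0.0371, 0.0858]
ee_rot: [3.14, -0.0, -1.228]
wrist_force: [-4.2, -2.9, 3.9]
width: 0.009
```

Request:
servo_tool([
  {"grip": -1,"x": 0,"y": 0,"z": -0.15,"ax": 0,"ay": 0,"az": 0},
  {"grip": -1,"x": 0,"y": 0,"z": -0.15,"ax": 0,"ay": 0,"az": 0},
  {"grip": -1,"x": 0,"y": 0,"z": -0.15,"ax": 0,"ay": 0,"az": 0},
  {"grip": -1,"x": 0,"y": 0,"z": -0.15,"ax": 0,"ay": 0,"az": 0},
  {"grip": -1,"x": 0,"y": 0,"z": -0.15,"ax": 0,"ay": 0,"az": 0},
])

```text
time_s: 5.05
ee_pos: [0.4714, 0.0383, 0.1233]
ee_rot: [-3.14, 0.0, -1.228]
wrist_force: [0.0, 0.3, 2.6]
width: 0.007
```

Request:
servo_tool([
  {"grip": -1,"x": 0,"y": 0,"z": -0.15,"ax": 0,"ay": 0,"az": 0},
  {"grip": -1,"x": 0,"y": 0,"z": -0.15,"ax": 0,"ay": 0,"az": 0},
  {"grip": -1,"x": 0,"y": 0,"z": -0.15,"ax": 0,"ay": 0,"az": 0},
  {"grip": -1,"x": 0,"y": 0,"z": -0.15,"ax": 0,"ay": 0,"az": 0},
  {"grip": -1,"x": 0,"y": 0,"z": -0.2,"ax": 0,"ay": 0,"az": 0},
])

```text
time_s: 5.68
ee_pos: [0.4699, 0.0379, 0.1629]
ee_rot: [3.14, 0.001, -1.228]
wrist_force: [-0.3, 0.2, -0.0]
width: 0.004
```

Request:
servo_tool([
  {"grip": -1,"x": 0,"y": 0,"z": -0.5,"ax": 0,"ay": 0,"az": 0},
  {"grip": -1,"x": 0,"y": 0,"z": -0.8,"ax": 0,"ay": 0,"az": 0},
  {"grip": -1,"x": 0,"y": 0,"z": 0,"ax": 0,"ay": 0,"az": 0},
  {"grip": -1,"x": 0,"y": 0,"z": 0,"ax": 0,"ay": 0,"az": 0},
  {"grip": -1,"x": 0,"y": 0,"z": 0,"ax": 0,"ay": 0,"az": 0},
])

```text
time_s: 6.3
ee_pos: [0.4695, 0.038, 0.2265]
ee_rot: [3.139, 0.001, -1.228]
wrist_force: [-0.1, -0.2, 0.2]
width: 0.004
```

```bash
python3 look.py 3
```

```text
top blue [306.4 126.6] 0.063 [0.142 0.052]
top blue [306.4 126.6] 0.04 [0.148 0.052]
top red [348.8 159.5] 0.063 [ 0.015 -0.054]
top red [348.8 159.5] 0.04 [ 0.018 -0.056]
6.4 [0.4697895  0.03796231 0.22661362] [-1.12773919  0.39755845  0.08368739]
```

View pics/side3.png

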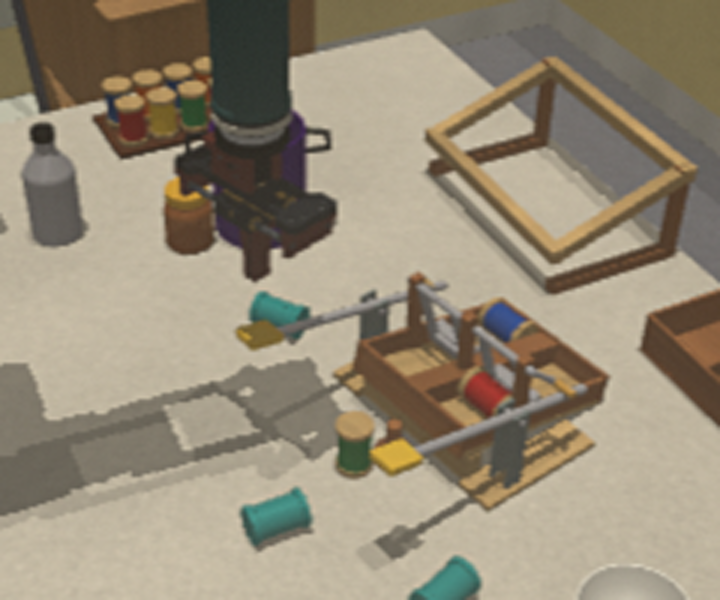

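View pics/top3.png

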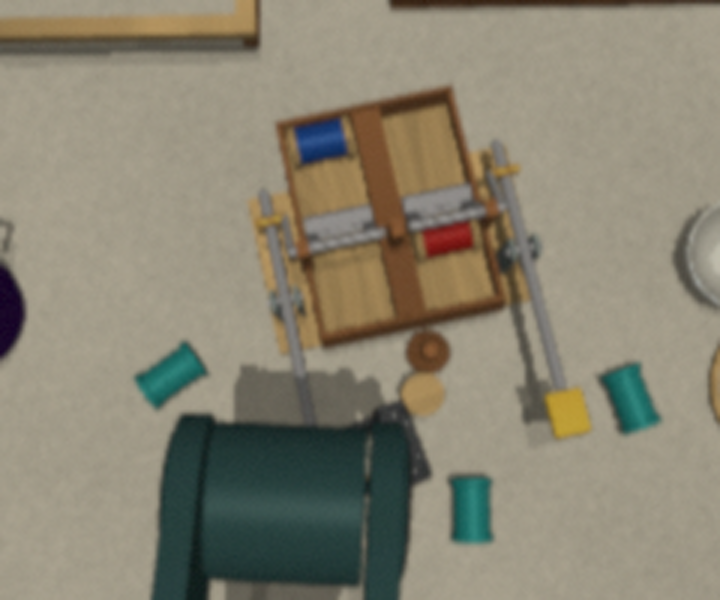

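The gate is shut and the lever is back up. I'll let it settle another second and check that the blue spool is at rest.

Request:
servo_tool([
  {"grip": -1,"x": 0,"y": 0,"z": 0,"ax": 0,"ay": 0,"az": 0},
  {"grip": -1,"x": 0,"y": 0,"z": 0,"ax": 0,"ay": 0,"az": 0},
  {"grip": -1,"x": 0,"y": 0,"z": 0,"ax": 0,"ay": 0,"az": 0},
  {"grip": -1,"x": 0,"y": 0,"z": 0,"ax": 0,"ay": 0,"az": 0},
  {"grip": -1,"x": 0,"y": 0,"z": 0,"ax": 0,"ay": 0,"az": 0},
])

```text
time_s: 7.02
ee_pos: [0.4707, 0.0379, 0.2277]
ee_rot: [-3.141, 0.0, -1.228]
wrist_force: [0.2, 0.3, -0.1]
width: 0.004
```

Request:
servo_tool([
  {"grip": -1,"x": 0,"y": 0,"z": 0,"ax": 0,"ay": 0,"az": 0},
  {"grip": -1,"x": 0,"y": 0,"z": 0,"ax": 0,"ay": 0,"az": 0},
  {"grip": -1,"x": 0,"y": 0,"z": 0,"ax": 0,"ay": 0,"az": 0},
])

```text
time_s: 7.4
ee_pos: [0.4706, 0.0379, 0.2277]
ee_rot: [-3.142, 0.0, -1.228]
wrist_force: [-0.1, -1.1, 0.9]
width: 0.005
```

```bash
python3 look.py 4; python3 -c "
import numpy as np,cv2
a=np.load('top3.npz')['pixels'];b=np.load('top4.npz')['pixels'];d=cv2.absdiff(a,b).max(2);print(d[100:230,280:410].max(),(d>25).sum())
z=np.load('top0.npz')['pixels'];m=(cv2.absdiff(z,b).max(2)>40).astype(np.uint8)
n,l,s,c=cv2.connectedComponentsWithStats(m);print([s[i].tolist() for i in range(1,n) if s[i][4]>15])"
```

```text
top blue [306.5 126.7] 0.063 [0.142 0.052]
top blue [306.5 126.7] 0.04 [0.148 0.052]
top red [348.8 159.4] 0.063 [ 0.015 -0.054]
top red [348.8 159.4] 0.04 [ 0.018 -0.056]
7.5 [0.47064679 0.03791101 0.22770499] [ 0.26142516 -1.0328026   0.32403136]
28 2
[[296, 119, 22, 17, 234], [307, 161, 20, 13, 183], [227, 202, 296, 198, 24695], [520, 323, 87, 77, 3419], [295, 359, 7, 7, 38], [284, 380, 11, 10, 50], [293, 388, 15, 12, 85]]
```

```bash
python3 -c "
from rig import r
print(r.job_done())"
```

```text
the job is handed in; nothing more can be done
None
```

I served the blue spool and handed the job in after about 7.5 s of robot time; the hand-in gives no verdict. With the fingers closed, I pressed the left lever's pad down to about 71 mm. The blue spool rolled to the foot of its chute, then I let the lever up slowly and raised the fingers clear.

What my last checks showed:
- **Blue spool:** it is at rest at about x = 0.148 m, y = +0.052 m in the rack frame. That is just inside the 0.140–0.165 m band. Its position was unchanged between pictures about 1.1 s apart.
- **Blue spool reading:** the x value read 0.154 m while the gate was up, because the gate bar hid part of the spool. The exact figure is therefore good to only a few mm.
- **Red spool:** it has not moved and is still behind its gate.
- **Gates and lever:** both gates look shut and the left lever is back up. I judged this by eye from the pictures, not by measuring the gate angles.
- **Contact:** the wrist force is near zero, so the robot is touching nothing.
- **Other objects:** comparing the first and last top views showed changes only at the blue spool and where the arm or its shadow lies. The arm's area covered some of the table near the pad, but the upright green spool and darner look in place.

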